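# Stroke the buffet warmer's heat control up to full

### The job

Turn the food warmer up from low to full: on the heat control with the curved row of pads, stroke lightly with closed fingertips along the curve from the smallest pad to the largest, pressing each pad a little as you pass over its middle and staying down at the panel between pads. Then take the hand clear so that all pads are up. Do not grasp, lift or shift the control, and leave the straight-row control and everything else as it is.

Things in the scene. Friction and masses are not known exactly. Their poses are not given: they have to be found in the camera images.
- curved_control: food warmer heat control: loose flat aluminium slab, 100 (x) x 215 (y) x 20 mm high, 0.9 kg, on the table. Origin: centre of underside, z up. Five round black rubber pads in a curved row along its y, bulging towards its +x, from the smallest (pad1, +y end) to the largest (pad5, -y end), on an arc of 115 mm radius, 44 mm apart
- pad1_top (a point): top of pad 1 of the curved row, a low rubber dome 16 mm in diameter; at rest 7.5 mm above the panel, 27.5 mm above the table
- pad2_top (a point): top of pad 2 of the curved row, a low rubber dome 19 mm in diameter; at rest 7.5 mm above the panel, 27.5 mm above the table
- pad3_top (a point): top of pad 3 of the curved row, a low rubber dome 22 mm in diameter; at rest 7.5 mm above the panel, 27.5 mm above the table
- pad4_top (a point): top of pad 4 of the curved row, a low rubber dome 25 mm in diameter; at rest 7.5 mm above the panel, 27.5 mm above the table
- pad5_top (a point): top of pad 5 of the curved row, a low rubber dome 28 mm in diameter; at rest 7.5 mm above the panel, 27.5 mm above the table
- gap1 (a point): point on the arc midway between pads 1 and 2, at the height of the pad tops at rest (7.5 mm above the panel)
- gap2 (a point): point on the arc midway between pads 2 and 3, at the height of the pad tops at rest (7.5 mm above the panel)
- gap3 (a point): point on the arc midway between pads 3 and 4, at the height of the pad tops at rest (7.5 mm above the panel)
- gap4 (a point): point on the arc midway between pads 4 and 5, at the height of the pad tops at rest (7.5 mm above the panel)
- pad1 (a joint): how far pad 1 is pressed down, m: 0 at rest, 0.0065 fully down (still 1 mm proud of the panel); it counts as pressed beyond 0.001; springs back; about 0.5 N to start and 4 N fully down
- pad2 (a joint): how far pad 2 is pressed down, m: 0 at rest, 0.0065 fully down (still 1 mm proud of the panel); it counts as pressed beyond 0.001; springs back; about 0.5 N to start and 4 N fully down
- pad3 (a joint): how far pad 3 is pressed down, m: 0 at rest, 0.0065 fully down (still 1 mm proud of the panel); it counts as pressed beyond 0.001; springs back; about 0.5 N to start and 4 N fully down
- pad4 (a joint): how far pad 4 is pressed down, m: 0 at rest, 0.0065 fully down (still 1 mm proud of the panel); it counts as pressed beyond 0.001; springs back; about 0.5 N to start and 4 N fully down
- pad5 (a joint): how far pad 5 is pressed down, m: 0 at rest, 0.0065 fully down (still 1 mm proud of the panel); it counts as pressed beyond 0.001; springs back; about 0.5 N to start and 4 N fully down
- straight_control: another aluminium control, not to be touched: 80 x 150 x 20 mm, loose, with a straight row of three equal pads; origin at the centre of its underside
- cup: brown card cup, 68 mm wide, 75 mm high, standing by the hollow side of the curved control; bystander; origin at its underside
- salt: glass salt shaker, 44 mm wide, 75 mm high, standing by the bulging side of the curved control; bystander; origin at its underside
- pepper: white pepper shaker, 44 mm wide, 75 mm high, by the straight control; bystander; origin at its underside
- ramekin: white sauce bowl, 72 mm wide, 38 mm high, by the straight control; bystander; origin at its underside
- jar: pickle jar, 90 mm wide, 135 mm high, to the left; bystander; origin at its underside
- ketchup: red sauce bottle, 68 mm wide, 190 mm high, to the right; bystander; origin at its underside
- spoon: steel serving spoon 240 mm long, lying far out; bystander; origin at its underside, x along it
Not all that is in view belongs to the job. Leave any purple look-alike of the curved_control alone.

How it is judged:
By the outcome, as a careful person would: the job done as asked, in the order asked, and still so for the second after the job is handed in, with the robot touching nothing.
It also fails if it takes over 42 s, if anything falls off the work surface, if the arm or the gripper's body presses on something with over 40 N, if the wrist force passes 120 N, or if a joint passes its speed limit or range.

### The arm

A 6-joint arm with a two-finger parallel gripper is mounted at the origin on the work surface. World frame = base frame: x ahead of the robot, y to its left, z up, the work surface at z = 0. Lengths are in m, angles in rad, forces in N, time in s.
With the tool pointing down it reaches from about 0.4 to 0.825 m from the base axis. Payload 7 kg.
Tool frame: the origin (TCP) lies between the finger pads, 19 mm behind the fingertips; this is the grasp point; z points along the fingers, y is the line along which they close (so a half turn about z gives the same grasp; the last joint's range is limited). The gripper opens to 88 mm and grips with 3 to 60 N. Pads are 19 mm wide; open, the fingers measure 130 mm over their backs; the gripper's body (78 mm by 193 mm) begins 47 mm behind the grasp point.
Start: joints at [1.622, 0.359, 0.012, 0, -1.224, -0.288], TCP at [0.158, 0.656, 0.245] pointing down, gripper open.
Joint ranges: [-3.07, 3.07], [-1.43, 2.12], [-1.02, 1.25], [-3.03, 1.67], [-3.05, -0], [-3.03, 3.03]. Speed limits (rad/s): [2.39, 2.39, 3.01, 3.14, 3.14, 3.14].

### API

Orientations are given as [roll, pitch, yaw] about the fixed x, y, z axes, in that order (R = Rz(yaw) Ry(pitch) Rx(roll)).
In Python, from station import get_state, grab_frame, calibration, job_done, boxes_of, regions_of, spot_point gives the robot as it stands. The module is installed in compiled form; this text tells all that it offers.
- The arm moves only by the tool arm_command, never from a script. Its argument "commands" is a list of rows, each an object of numbers: "tx", "ty", "tz": the shift along the tool's x, y, z each as a share of 25 cm, from -1 to 1; "twist": the turn about the tool's z as a share of 180 degrees, from -1 to 1. A call has exactly 8 rows; each row is the pose to reach, as a shift and turn from the pose commanded when the call began, along the tool's axes at that moment, turning the shorter way round; what a row does not reach only later rows make up. A row lasts 1/12 s, in which the tool goes at most 41.7 mm and 7.16 degrees, less where a joint would pass 70% of its speed; a pose out of reach is approached as far as the arm can. A call with a number of a shift or a turn outside -1 to 1 is refused whole. A call with a gripper value outside its range is refused whole. "claw" is the opening, from 0 (shut) to 1 (fully open), set as the call begins (left out, the last holds). The fingers move at their own pace and stop on an object; "grip_force" is the grip in N (left out, the last holds). Time passes only in rows, so rows that repeat a pose let the fingers close, or fill a call up. It gives the time, the measured TCP pose, the force, the opening and the grip force at its end, in the units of the state.
- get_state(): the state, without advancing time (a new reading comes with each control period).
- grab_frame(name): name is "scene" or "side" or "wrist"; returns the picture (480x640x3 uint8, red, green, blue); there is no depth.
- calibration(name): a dict with "camera_matrix" (3x3 intrinsics, pixels), "extrinsics" (4x4, takes a point from camera to world coordinates). Camera axes: x right, y down, z forward; pixel columns grow to the right and rows downward; lengths in m; the calibration is good to about 2 mm. A picture is of the moment at which its call begins: read the wrist's pose just before it. calibration takes no time and is no camera call; for the wrist camera it gives the pose at the moment of the call.
- job_done(): hands the job in; it is judged then, once.
Trained networks look in the newest picture that a camera, given by its name, has taken for a name from the list of things; names that differ only in an ending like _2 or _b are one class to them, and where a whole thing is asked for, a point or a joint stands for the part that bears it (a point fixed in the world has none). Each returns a list of dicts, best first, with "score" (0 to 1); they miss things now and then, are a little off and sometimes report something else, mostly with a low value. They report only what shows in the picture. A call takes as long as a camera call. They do not tell look-alikes from the thing itself.
- boxes_of(query, camera): "rect" ([left, top, right, bottom] in pixels, round what is visible of it).
- regions_of(query, camera): "region" (480x640 bool, what is visible of it) and "rect" ([left, top, right, bottom] in pixels, round what is visible of it).
- spot_point(query, camera): "uv" ([column, row] in pixels: a listed point, or the origin of a listed thing).
The state is a dict: "t": time; "q": joint angles; "qd": joint speeds; "joint_efforts": joint torques, N m; "eef_pos": TCP position; "ee_rot": TCP orientation; "force": force on the tool from outside, world axes, zero at the start; "moment": the same for the moment, N m; "width": finger opening in m; "gripper_force": force on a finger pad.
Only numpy, scipy, OpenCV 4.12 (cv2) and the standard library are available. Lean on these libraries where they do the work, as an engineer would, in place of code of your own. Each camera call takes 0.05 s, during which the arm holds its last target. There are 200 camera calls.

## Working session

There is one attempt and no reset: what is moved stays moved. The work goes in short steps, Python scripts to look and compute and a tool call to move; the robot and the scene stay as the last step left them, time stands still between calls to the robot, and variables do not carry over. Pictures are saved under pics/ and viewed, at most 10 in all, crops included, and the job is handed in when it is done.

Besides the shell and the picture viewer there is one more tool, called after "Emit:" in YAML: its name, and indented under it one key for each argument. arm_command: Moves the arm, as the interface text tells. Shift numbers are shares of 25 cm and turn numbers shares of 180 degrees, none past 1 either way. Its arguments: {"type":"object","properties":{"commands":{"type":"array"},"claw":{"type":"number"},"grip_force":{"type":"number"}},"required":["commands"]}

```bash
mkdir -p pics; cat > h.py <<'E'
import numpy as np, cv2
from station import *
def ray(cam,uv,z,cal=None):
    c=cal or calibration(cam);K=np.array(c["camera_matrix"]);T=np.array(c["extrinsics"])
    d=T[:3,:3]@np.linalg.solve(K,[uv[0],uv[1],1.]);o=T[:3,3]
    return o+d*(z-o[2])/d[2]
E
python3 - <<'E'
from h import *
s=get_state();print(s["t"],s["eef_pos"],s["ee_rot"],s["width"])
for c in ["scene","side","wrist"]:
    im=grab_frame(c);cv2.imwrite(f"pics/{c}0.png",im[...,::-1])
    print(c,np.round(np.array(calibration(c)["extrinsics"])[:3,3],3))
    for n in ["pad%d_top"%i for i in range(1,6)]+["curved_control"]:
        for r in spot_point(n,c)[:3]:
            print(n,np.round(r["uv"],1),round(r["score"],2),np.round(ray(c,r["uv"],0.0275 if "pad" in n else 0),3))
E
```

```text
0.0 [0.15827697 0.65569983 0.24440965] [ 3.13989733e+00 -1.60045194e-04 -2.36953863e-01] 0.08766488105468156
scene [1.381 0.152 1.218]
pad1_top [233.2 252.2] 0.61 [ 0.614 -0.182  0.028]
pad1_top [171.1 257.4] 0.39 [ 0.657 -0.349  0.028]
pad1_top [138.6 213.1] 0.27 [ 0.52  -0.493  0.028]
pad2_top [254.5 217.3] 0.61 [ 0.484 -0.15   0.028]
pad2_top [161.  274.4] 0.52 [ 0.715 -0.359  0.028]
pad2_top [223.8 171.9] 0.4 [ 0.32  -0.284  0.028]
pad3_top [465.8 256.3] 0.72 [0.53  0.463 0.028]
pad3_top [209.9 169. ] 0.57 [ 0.314 -0.331  0.028]
pad3_top [252.2 216.9] 0.56 [ 0.483 -0.157  0.028]
pad4_top [198.9 161.7] 0.54 [ 0.289 -0.374  0.028]
pad4_top [137.5 293.1] 0.48 [ 0.78  -0.403  0.028]
pad4_top [246.4 241.5] 0.42 [ 0.573 -0.154  0.028]
pad5_top [117.6 299. ] 0.62 [ 0.805 -0.448  0.028]
pad5_top [233.4 250. ] 0.54 [ 0.607 -0.184  0.028]
pad5_top [193.  155.4] 0.47 [ 0.264 -0.401  0.028]
curved_control [152.3 286.4] 0.91 [ 0.74  -0.382  0.   ]
curved_control [249.9 233.3] 0.68 [ 0.523 -0.157  0.   ]
curved_control [215.4 173.1] 0.6 [ 0.305 -0.32   0.   ]
side [-0.149 -0.8    1.157]
pad1_t
[... 252 characters left out ...]
op [464.3 294.8] 0.43 [ 0.71  -0.357  0.028]
pad3_top [351.7 290. ] 0.66 [ 0.516 -0.174  0.028]
pad3_top [361.2 275.2] 0.63 [ 0.566 -0.155  0.028]
pad3_top [332.6 389.6] 0.58 [ 0.305 -0.342  0.028]
pad4_top [343.2 402.5] 0.48 [ 0.302 -0.378  0.028]
pad4_top [365.3 273.4] 0.44 [ 0.577 -0.157  0.028]
pad4_top [495.6 291.5] 0.37 [ 0.775 -0.399  0.028]
pad5_top [343.4 422.3] 0.71 [ 0.273 -0.41   0.028]
pad5_top [517.  298.4] 0.52 [ 0.797 -0.444  0.028]
pad5_top [376.8 267.2] 0.49 [ 0.613 -0.161  0.028]
curved_control [329.1 392.6] 0.77 [ 0.306 -0.331  0.   ]
curved_control [352.1 290.3] 0.75 [ 0.533 -0.16   0.   ]
curved_control [479.3 301.8] 0.59 [ 0.742 -0.383  0.   ]
wrist [0.233 0.639 0.384]
```

```bash
python3 - <<'E'
import cv2
a=cv2.imread("pics/scene0.png")[120:340,80:347];cv2.imwrite("pics/sc.png",cv2.resize(a,None,fx=2.99,fy=2.7,interpolation=2))
a=cv2.imread("pics/side0.png")[240:450,270:550];cv2.imwrite("pics/si.png",cv2.resize(a,None,fx=2.85,fy=2.85,interpolation=2))
E
```

```text
(no output)
```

View pics/sc.png

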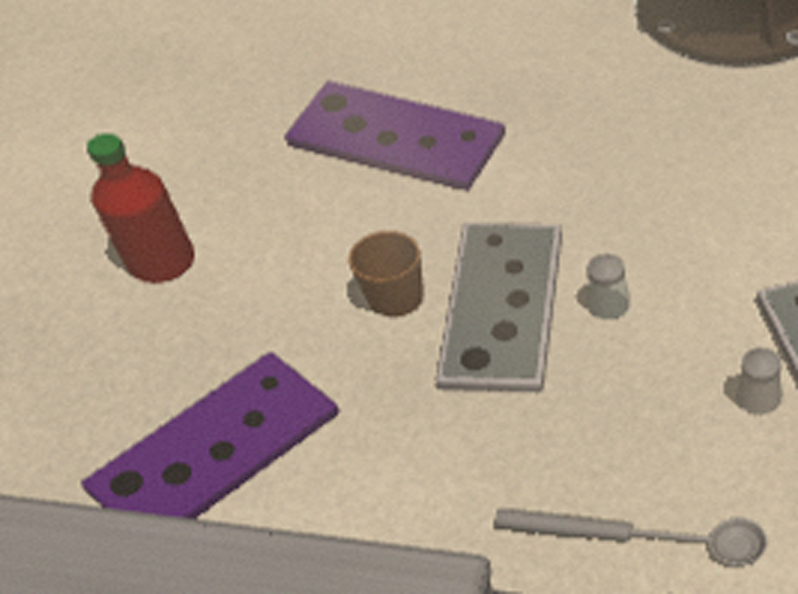

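View pics/si.png

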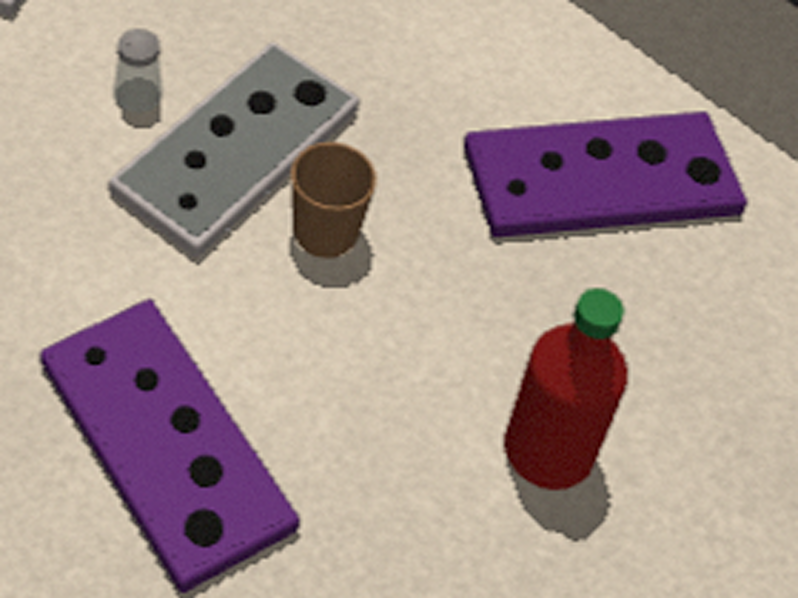

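The job's control is the grey framed slab, with pad 1 at about (245,209) and pad 5 at about (239,253) in the scene view. Pad 1 is nearest the robot, the bulge faces world +y, the cup is on the -y side and salt on the +y side. The purple ones are decoys. I'm moving over with the claw shut to look with the wrist camera.

Emit:
arm_command:
  commands:
    - {"tx": 0.11,"ty": 0.05}
    - {"tx": 0.22,"ty": 0.11}
    - {"tx": 0.33,"ty": 0.16}
    - {"tx": 0.44,"ty": 0.215}
    - {"tx": 0.55,"ty": 0.27}
    - {"tx": 0.66,"ty": 0.32}
    - {"tx": 0.77,"ty": 0.375}
    - {"tx": 0.88,"ty": 0.43}
  claw: 0

```text
invalid input
```

Emit:
arm_command:
  commands:
    - {"tx": 0.08,"ty": 0.11}
    - {"tx": 0.16,"ty": 0.22}
    - {"tx": 0.24,"ty": 0.33}
    - {"tx": 0.32,"ty": 0.44}
    - {"tx": 0.4,"ty": 0.55}
    - {"tx": 0.48,"ty": 0.66}
    - {"tx": 0.56,"ty": 0.77}
    - {"tx": 0.64,"ty": 0.87}

```text
invalid input
```

Emit:
arm_command:
  commands:
    - {"tx": 0.03,"ty": 0.12}
    - {"tx": 0.06,"ty": 0.24}
    - {"tx": 0.09,"ty": 0.36}
    - {"tx": 0.12,"ty": 0.48}
    - {"tx": 0.15,"ty": 0.6}
    - {"tx": 0.18,"ty": 0.72}
    - {"tx": 0.21,"ty": 0.84}
    - {"tx": 0.235,"ty": 0.97}

```text
invalid input
```

Emit:
arm_command:
  commands:
    - {"tx": 0.02,"ty": 0.08}
    - {"tx": 0.04,"ty": 0.16}
    - {"tx": 0.06,"ty": 0.24}
    - {"tx": 0.08,"ty": 0.32}
    - {"tx": 0.1,"ty": 0.4}
    - {"tx": 0.12,"ty": 0.48}
    - {"tx": 0.14,"ty": 0.56}
    - {"tx": 0.15,"ty": 0.62}

```text
invalid input
```

Emit:
arm_command:
  commands:
    - {"tx": 0.11,"ty": 0.05,"tz": 0,"twist": 0}
    - {"tx": 0.22,"ty": 0.11,"tz": 0,"twist": 0}
    - {"tx": 0.33,"ty": 0.16,"tz": 0,"twist": 0}
    - {"tx": 0.44,"ty": 0.215,"tz": 0,"twist": 0}
    - {"tx": 0.55,"ty": 0.27,"tz": 0,"twist": 0}
    - {"tx": 0.66,"ty": 0.32,"tz": 0,"twist": 0}
    - {"tx": 0.77,"ty": 0.375,"tz": 0,"twist": 0}
    - {"tx": 0.88,"ty": 0.43,"tz": 0,"twist": 0}
  claw: 0

```text
t: 1.72
eef_pos: [0.348, 0.499, 0.2456]
ee_rot: [-3.141, -0.0, -0.237]
force: [1.0, 0.3, 0.5]
width: 0.0396
gripper_force: 0.0
```

Emit:
arm_command:
  commands:
    - {"tx": 0.08,"ty": 0.11,"tz": 0,"twist": 0}
    - {"tx": 0.16,"ty": 0.22,"tz": 0,"twist": 0}
    - {"tx": 0.24,"ty": 0.33,"tz": 0,"twist": 0}
    - {"tx": 0.32,"ty": 0.44,"tz": 0,"twist": 0}
    - {"tx": 0.4,"ty": 0.55,"tz": 0,"twist": 0}
    - {"tx": 0.48,"ty": 0.66,"tz": 0,"twist": 0}
    - {"tx": 0.56,"ty": 0.77,"tz": 0,"twist": 0}
    - {"tx": 0.64,"ty": 0.87,"tz": 0,"twist": 0}

```text
t: 2.38
eef_pos: [0.4518, 0.2493, 0.2457]
ee_rot: [-3.141, -0.0, -0.237]
force: [1.1, 0.4, -0.3]
width: 0.0006
gripper_force: 0.0
```

Emit:
arm_command:
  commands:
    - {"tx": 0.03,"ty": 0.12,"tz": 0,"twist": 0}
    - {"tx": 0.06,"ty": 0.24,"tz": 0,"twist": 0}
    - {"tx": 0.09,"ty": 0.36,"tz": 0,"twist": 0}
    - {"tx": 0.12,"ty": 0.48,"tz": 0,"twist": 0}
    - {"tx": 0.15,"ty": 0.6,"tz": 0,"twist": 0}
    - {"tx": 0.18,"ty": 0.72,"tz": 0,"twist": 0}
    - {"tx": 0.21,"ty": 0.84,"tz": 0,"twist": 0}
    - {"tx": 0.235,"ty": 0.97,"tz": 0,"twist": 0}

```text
t: 3.05
eef_pos: [0.4517, 0.0003, 0.2457]
ee_rot: [-3.141, -0.001, -0.236]
force: [1.8, 0.4, 0.3]
width: 0.0004
gripper_force: 0.0
```

Emit:
arm_command:
  commands:
    - {"tx": 0.02,"ty": 0.08,"tz": 0,"twist": 0}
    - {"tx": 0.04,"ty": 0.16,"tz": 0,"twist": 0}
    - {"tx": 0.06,"ty": 0.24,"tz": 0,"twist": 0}
    - {"tx": 0.08,"ty": 0.32,"tz": 0,"twist": 0}
    - {"tx": 0.1,"ty": 0.4,"tz": 0,"twist": 0}
    - {"tx": 0.12,"ty": 0.48,"tz": 0,"twist": 0}
    - {"tx": 0.14,"ty": 0.56,"tz": 0,"twist": 0}
    - {"tx": 0.15,"ty": 0.62,"tz": 0,"twist": 0}

```text
t: 3.72
eef_pos: [0.4518, -0.1593, 0.2455]
ee_rot: [3.142, -0.0, -0.237]
force: [-0.3, 0.8, 0.0]
width: 0.0003
gripper_force: 0.0
```

```bash
python3 - <<'E'
from h import *
s=get_state();print(s["t"],s["eef_pos"],s["ee_rot"],s["width"],s["force"])
im=grab_frame("wrist");cv2.imwrite("pics/w1.png",im[...,::-1])
print(calibration("wrist"))
g=cv2.cvtColor(im,cv2.COLOR_RGB2GRAY)
n,l,st,c=cv2.connectedComponentsWithStats((g<60).astype(np.uint8))
for i in range(1,n):
    if st[i,4]>60: print(st[i],np.round(c[i],1),np.round(ray("wrist",c[i],.024),4))
E
```

```text
3.7167 [ 0.45183086 -0.15930932  0.24554669] [ 3.14157285e+00 -4.57655506e-04 -2.37248369e-01] 0.00028668326346168897 [-0.26015361  0.81055317  0.04824165]
{'camera_matrix': array([[380.51870697,   0.        , 321.5433181 ],
       [  0.        , 380.51870697, 238.29622124],
       [  0.        ,   0.        ,   1.        ]]), 'extrinsics': array([[-2.36359079e-01, -9.31700878e-01, -2.75804025e-01,
         5.26691572e-01],
       [-9.71665658e-01,  2.26779179e-01,  6.66112116e-02,
        -1.78079694e-01],
       [ 4.84885893e-04,  2.83733464e-01, -9.58903064e-01,
         3.83653265e-01],
       [ 0.00000000e+00,  0.00000000e+00,  0.00000000e+00,
         1.00000000e+00]])}
[277  12  31  36 842] [291.8  29.6] [ 0.6086 -0.1722  0.024 ]
[ 410   50   65   31 1074] [441.5  63.6] [ 0.5522 -0.2916  0.024 ]
[269  69  26  29 582] [281.9  83.2] [ 0.5697 -0.1528  0.024 ]
[393  86  15  40 149] [397.3 107.2] [ 0.5261 -0.2479  0.024 ]
[280 123  22  23 385] [290.8 133.5] [ 0.5266 -0.1494  0.024 ]
[307 166  18  18 262] [315.5 174.6] [ 0.4852 -0.1624  0.024 ]
[343 195  19  17 223] [351.7 203. ] [ 0.4507 -0.1895  0.024 ]
[  0 200   7  19  93] [  2.3 209.7] [0.524 0.139 0.024]
[ 21 231  23  20 340] [ 32.1 240.7] [0.4884 0.1252 0.024 ]
[    0   255   640   225 86490] [345.1 379.7] [ 0.2584 -0.1399  0.024 ]
[546 288  26  23 467] [558.1 298.9] [ 0.3018 -0.3754  0.024 ]
```

View pics/w1.png

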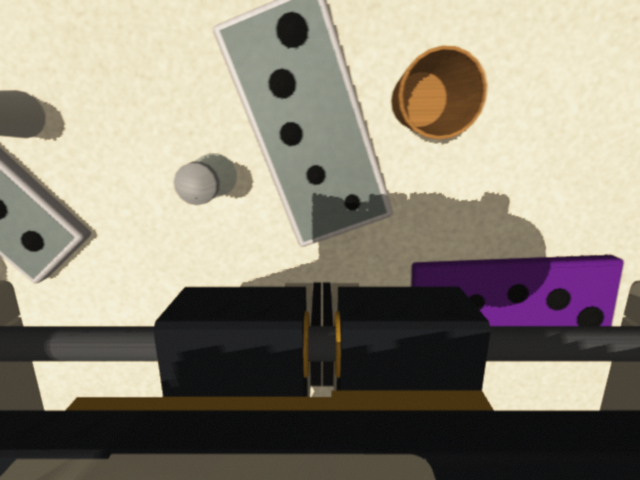

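```bash
cat > fit.py <<'E'
from h import *
from scipy.optimize import least_squares
ph=np.radians(np.degrees(2*np.arcsin(.022/.115))*np.array([2,1,0,-1,-2]))
M=np.c_[.115*np.cos(ph),.115*np.sin(ph)]   # arc centre origin, slab axes
def fit(P):
    P=np.array(P)[:,:2]
    f=lambda v:(M@np.array([[np.cos(v[2]),np.sin(v[2])],[-np.sin(v[2]),np.cos(v[2])]])+v[:2]-P).ravel()
    r=least_squares(f,[.52,-.26,np.pi/2],x_scale=[.1,.1,1]);return r.x,f(r.x).reshape(5,2)
E
python3 - <<'E'
from fit import *
approx={"scene":[(245.2,208.9),(251.9,218.5),(252.9,230.4),(248.6,242.2),(238.9,252.6)],
"side":[(335.6,310.5),(338.4,296.1),(347.5,284.2),(361.9,275.8),(378.8,272.3)],
"wrist":[(351.7,203),(315.5,174.6),(290.8,133.5),(281.9,83.2),(291.8,29.6)]}
fits=[]
for c,A in approx.items():
    im=cv2.imread("pics/"+{"scene":"scene0","side":"side0","wrist":"w1"}[c]+".png");g=cv2.cvtColor(im,6).astype(float)
    out=[]
    for i,(u,v) in enumerate(A):
        r=6 if c!="wrist" else 11+2*i
        x0,y0=int(round(u)),int(round(v));ys,xs=np.mgrid[max(0,y0-r):y0+r+1,x0-r:x0+r+1]
        p=g[max(0,y0-r):y0+r+1,x0-r:x0+r+1]
        lo=p.min();hi=np.percentile(p,60) if c!="wrist" else lo+70
        w=np.clip((lo+.6*(hi-lo)-p),0,None)
        out.append(ray(c,((w*xs).sum()/w.sum(),(w*ys).sum()/w.sum()),.023))
    if c=="wrist": out=[ray(c,a,.0225) for a in A]
    v,e=fit(out);fits.append(v);print(c,np.round(v,4),"rms mm",np.round(1e3*np.sqrt((e**2).mean()),2))
    R=np.array([[np.cos(v[2]),-np.sin(v[2])],[np.sin(v[2]),np.cos(v[2])]])
    print(np.round((M@R.T+v[:2])*1e3,1).tolist())
np.save("fits.npy",fits)
E
```

```text
scene [ 0.54   -0.2598  1.6786] rms mm 0.23
[[451.5, -186.3], [485.6, -158.5], [527.6, -145.5], [571.5, -149.2], [610.7, -169.1]]
side [ 0.5369 -0.2644  1.6825] rms mm 0.45
[[448.2, -191.2], [482.1, -163.3], [524.1, -150.1], [568.0, -153.6], [607.3, -173.4]]
wrist [ 0.5389 -0.2633  1.6799] rms mm 0.37
[[450.4, -189.9], [484.4, -162.0], [526.4, -149.0], [570.2, -152.6], [609.5, -172.5]]
```

Emit:
arm_command:
  commands:
    - {"tx": 0.0,"ty": 0.015,"tz": 0.07,"twist": -0.038}
    - {"tx": 0.0,"ty": 0.03,"tz": 0.14,"twist": -0.076}
    - {"tx": 0.01,"ty": 0.045,"tz": 0.21,"twist": -0.114}
    - {"tx": 0.01,"ty": 0.06,"tz": 0.28,"twist": -0.152}
    - {"tx": 0.015,"ty": 0.075,"tz": 0.36,"twist": -0.19}
    - {"tx": 0.02,"ty": 0.09,"tz": 0.44,"twist": -0.228}
    - {"tx": 0.02,"ty": 0.105,"tz": 0.52,"twist": -0.266}
    - {"tx": 0.0225,"ty": 0.118,"tz": 0.582,"twist": -0.304}

```text
t: 4.43
eef_pos: [0.4499, -0.1879, 0.0986]
ee_rot: [-3.141, 0.0, 0.724]
force: [0.4, 0.8, 0.2]
width: 0.0006
gripper_force: 0.0
```

```bash
cat > plan.py <<'E'
import sys
from fit import *
# usage: rows(list of (s_pad, tipheight)) from pose P0=(x,y,z,yaw)
C=np.array([.5387,-.2628]);TH=1.680;STEP=2*np.arcsin(.022/.115)
def pose(s,tip):
    a=TH+STEP*(3-s);p=C+.115*np.array([np.cos(a),np.sin(a)]);return [*p,tip+.019,a-np.pi/2]
def rel(P0,P):
    c,s=np.cos(P0[3]),np.sin(P0[3]);d=np.array(P)-P0
    return [round(float(x),4) for x in ((c*d[0]+s*d[1])/.25,(s*d[0]-c*d[1])/.25,-d[2]/.25,-d[3]/np.pi)]
def now():
    S=get_state();return [*S["eef_pos"],S["ee_rot"][2]],S
E
python3 - <<'E'
from plan import *
P,S=now();print(S["t"],np.round(P,4),np.round(S["q"],3),S["force"],S["ee_rot"])
print(pose(1,.081),rel(P,pose(1,.0375)))
E
```

```text
4.4333 [ 0.4499 -0.1879  0.0986  0.724 ] [ 0.008  0.205 -0.586 -0.    -0.78   2.286] [0.42722282 0.80352133 0.23258844] [-3.14110342e+00  3.12427538e-04  7.23978086e-01]
[np.float64(0.4501260854126226), np.float64(-0.18945382317620102), 0.1, np.float64(0.8791671384149691)] [-0.0034, 0.0051, 0.1685, -0.0494]
```

Emit:
arm_command:
  commands:
    - {"tx": 0,"ty": 0.002,"tz": 0.04,"twist": -0.0247}
    - {"tx": -0.003,"ty": 0.005,"tz": 0.08,"twist": -0.0494}
    - {"tx": -0.003,"ty": 0.005,"tz": 0.12,"twist": -0.0494}
    - {"tx": -0.003,"ty": 0.005,"tz": 0.15,"twist": -0.0494}
    - {"tx": -0.003,"ty": 0.005,"tz": 0.17,"twist": -0.0494}
    - {"tx": -0.003,"ty": 0.005,"tz": 0.185,"twist": -0.0494}
    - {"tx": -0.003,"ty": 0.005,"tz": 0.19,"twist": -0.0494}
    - {"tx": -0.003,"ty": 0.005,"tz": 0.19,"twist": -0.0494}

```text
t: 5.1
eef_pos: [0.4507, -0.1893, 0.0524]
ee_rot: [-3.142, 0.0, 0.873]
force: [0.6, -0.6, -0.2]
width: 0.0004
gripper_force: 0.0
```

```bash
python3 - <<'E'
from plan import *
for k in range(3):
    P,S=now();print(S["t"],np.round(P,4),np.round(S["force"],2),S["ee_rot"][:2]);im=grab_frame(["wrist","scene","side"][k]);cv2.imwrite("pics/d%d.png"%k,im[...,::-1])
a=cv2.imread("pics/d2.png")[220:340,280:440];cv2.imwrite("pics/dside.png",cv2.resize(a,None,fx=4.9,fy=4.9,interpolation=2))
print(rel(P,pose(1,.0275)))
E
```

```text
5.1 [ 0.4507 -0.1893  0.0524  0.8734] [ 0.55 -0.58 -0.23] [-3.14158632e+00  5.26565327e-05]
5.15 [ 0.4509 -0.1893  0.0526  0.8735] [-0.6   0.15 -0.79] [ 3.14124080e+00 -1.90733018e-04]
5.2 [ 0.451  -0.1894  0.0528  0.8735] [ 0.44 -0.03 -0.45] [ 3.14098064e+00 -3.95463441e-04]
[-0.0025, -0.0023, 0.0251, -0.0018]
```

View pics/dside.png

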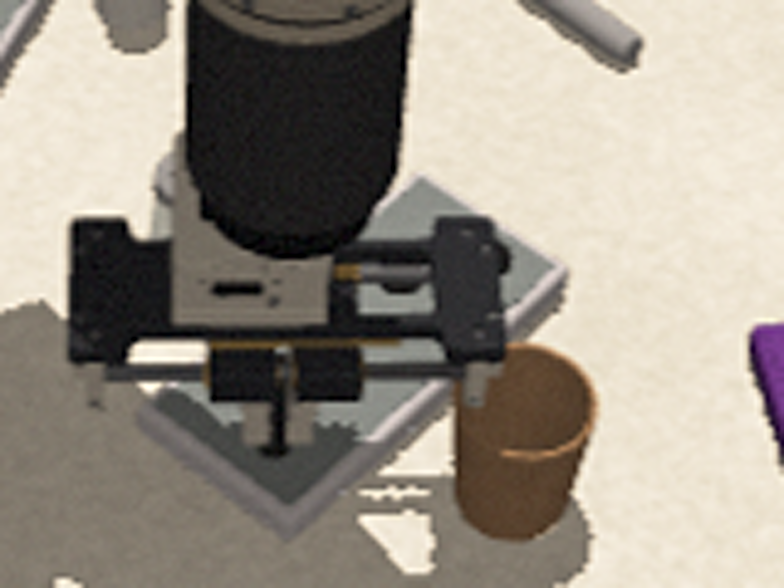

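The side view shows the closed tips at about (275,450) in the crop, just over pad 1, with the body clear of the cup. I'll press pad 1 by about 3 mm and check the force.

Emit:
arm_command:
  commands:
    - {"tx": -0.001,"ty": -0.001,"tz": 0.008,"twist": 0}
    - {"tx": -0.002,"ty": -0.002,"tz": 0.016,"twist": 0}
    - {"tx": -0.002,"ty": -0.002,"tz": 0.024,"twist": 0}
    - {"tx": -0.002,"ty": -0.002,"tz": 0.03,"twist": 0}
    - {"tx": -0.002,"ty": -0.002,"tz": 0.036,"twist": 0}
    - {"tx": -0.002,"ty": -0.002,"tz": 0.036,"twist": 0}
    - {"tx": -0.002,"ty": -0.002,"tz": 0.036,"twist": 0}
    - {"tx": -0.002,"ty": -0.002,"tz": 0.036,"twist": 0}

```text
t: 5.92
eef_pos: [0.45, -0.1894, 0.0434]
ee_rot: [-3.142, 0.0, 0.873]
force: [-0.9, -0.4, 1.7]
width: 0.0002
gripper_force: 0.9
```

```bash
python3 - <<'E'
from plan import *
F=[];Q=[]
for k in range(12):
    P,S=now();F.append(S["force"]);Q.append(P);grab_frame("wrist")
print(S["t"],np.mean(Q,0).round(4),np.std(Q,0).round(4),np.mean(F,0).round(2),np.std(F,0).round(2))
P=np.mean(Q,0)
W=[(s,.0275-.003*np.cos(np.pi*(s-1))**2*1.0-.0) for s in np.linspace(1,5,33)]
for s,t in W[1:9]: print(s,rel(P,pose(s,t)))
E
```

```text
6.4667 [ 0.45   -0.1894  0.0434  0.8735] [0. 0. 0. 0.] [-0.34 -0.09  1.71] [0.39 0.44 0.58]
1.125 [0.0225, 0.001, -0.0021, 0.0135]
1.25 [0.0446, 0.0025, -0.0063, 0.0288]
1.375 [0.0665, 0.005, -0.0106, 0.0441]
1.5 [0.0884, 0.0086, -0.0123, 0.0595]
1.625 [0.11, 0.0132, -0.0106, 0.0748]
1.75 [0.1314, 0.0189, -0.0063, 0.0901]
1.875 [0.1525, 0.0256, -0.0021, 0.1054]
2.0 [0.1733, 0.0333, -0.0003, 0.1207]
```

Force is about 2 N at about 3 mm, matching the pad data, so the height is confirmed. Now I'll stroke along the arc, with two calls per pad spacing.

Emit:
arm_command:
  commands:
    - {"tx": 0.0111,"ty": 0.0001,"tz": -0.0004,"twist": 0.006}
    - {"tx": 0.0221,"ty": 0.0005,"tz": -0.0015,"twist": 0.0135}
    - {"tx": 0.0332,"ty": 0.0012,"tz": -0.0031,"twist": 0.021}
    - {"tx": 0.0442,"ty": 0.0021,"tz": -0.005,"twist": 0.029}
    - {"tx": 0.0552,"ty": 0.0033,"tz": -0.0069,"twist": 0.0365}
    - {"tx": 0.0662,"ty": 0.0048,"tz": -0.0085,"twist": 0.044}
    - {"tx": 0.0772,"ty": 0.0065,"tz": -0.0096,"twist": 0.052}
    - {"tx": 0.088,"ty": 0.0085,"tz": -0.01,"twist": 0.0595}

```text
t: 7.18
eef_pos: [0.4658, -0.1736, 0.0457]
ee_rot: [-3.141, 0.0, 0.684]
force: [-0.5, -1.2, -0.0]
width: 0.0004
gripper_force: 0.0
```

Emit:
arm_command:
  commands:
    - {"tx": 0.0111,"ty": 0.0001,"tz": 0.0004,"twist": 0.0077}
    - {"tx": 0.0221,"ty": 0.0005,"tz": 0.0015,"twist": 0.0153}
    - {"tx": 0.0332,"ty": 0.0012,"tz": 0.0031,"twist": 0.023}
    - {"tx": 0.0442,"ty": 0.0021,"tz": 0.005,"twist": 0.0306}
    - {"tx": 0.0552,"ty": 0.0033,"tz": 0.0069,"twist": 0.0383}
    - {"tx": 0.0662,"ty": 0.0048,"tz": 0.0085,"twist": 0.046}
    - {"tx": 0.0772,"ty": 0.0065,"tz": 0.0096,"twist": 0.0536}
    - {"tx": 0.088,"ty": 0.0085,"tz": 0.01,"twist": 0.0613}

```text
t: 7.85
eef_pos: [0.4838, -0.1615, 0.0432]
ee_rot: [-3.141, 0.001, 0.492]
force: [-1.2, -2.0, 3.2]
width: 0.0006
gripper_force: 1.0
```

```bash
python3 - <<'E'
from plan import *
F=[];Q=[]
for k in range(6):
    P,S=now();F.append(S["force"]);Q.append(P);im=grab_frame("wrist")
cv2.imwrite("pics/w2.png",im[...,::-1])
P=Q[-1];print(S["t"],np.round(P,4),np.mean(F,0).round(2))
print("err mm",1e3*np.round(np.array(P)-pose(2,.0245),4), rel(P,pose(2,.0245)))
E
```

```text
8.1 [ 0.4842 -0.1615  0.0434  0.4944] [-0.24  0.31  2.31]
err mm [ 0.1  0.1 -0.1  0.2] [-0.0005, 0.0002, -0.0004, 0.0001]
```

View pics/w2.png

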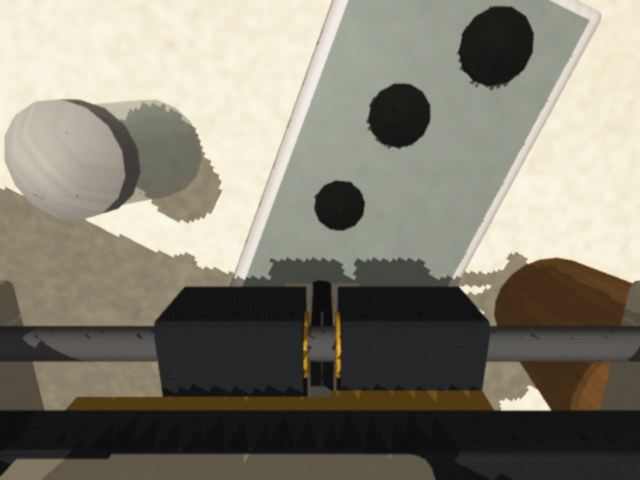

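The picture shows pads 3–5 ahead at about (340,205), (400,115) and (496,46), with the slab in place. I'll check it against the model.

```bash
python3 - <<'E'
from plan import *
g=cv2.imread("pics/w2.png",0)
n,l,st,c=cv2.connectedComponentsWithStats((g<50).astype(np.uint8))
for i in range(1,n):
    if 500<st[i,4]<9000 and c[i][1]<260:
        p=ray("wrist",c[i],.0225)[:2]; print(np.round(c[i]),np.round(p*1e3,1))
print([np.round(np.array(pose(s,0)[:2])*1e3,1) for s in (3,4,5)])
E
```

```text
[496.  46.] [ 609.3 -169.1]
[399. 115.] [ 570.5 -149.8]
[339. 205.] [ 527.3 -146.5]
[array([ 526.2, -148.5]), array([ 570. , -152.1]), array([ 609.3, -172. ])]
```

Emit:
arm_command:
  commands:
    - {"tx": 0.0111,"ty": -0.0002,"tz": -0.0004,"twist": 0.0077}
    - {"tx": 0.0221,"ty": -0.0002,"tz": -0.0015,"twist": 0.0153}
    - {"tx": 0.0332,"ty": 0.0001,"tz": -0.0031,"twist": 0.023}
    - {"tx": 0.0442,"ty": 0.0006,"tz": -0.005,"twist": 0.0306}
    - {"tx": 0.0552,"ty": 0.0014,"tz": -0.0069,"twist": 0.0383}
    - {"tx": 0.0664,"ty": 0.0025,"tz": -0.0085,"twist": 0.046}
    - {"tx": 0.0775,"ty": 0.0039,"tz": -0.0096,"twist": 0.0536}
    - {"tx": 0.0885,"ty": 0.0055,"tz": -0.01,"twist": 0.0613}

```text
t: 8.82
eef_pos: [0.5041, -0.1523, 0.0457]
ee_rot: [-3.141, 0.0, 0.3]
force: [0.3, -0.2, 0.1]
width: 0.0002
gripper_force: 0.0
```

Emit:
arm_command:
  commands:
    - {"tx": 0.0111,"ty": 0.0001,"tz": 0.0004,"twist": 0.0077}
    - {"tx": 0.0221,"ty": 0.0005,"tz": 0.0015,"twist": 0.0153}
    - {"tx": 0.0332,"ty": 0.0012,"tz": 0.0031,"twist": 0.023}
    - {"tx": 0.0442,"ty": 0.0021,"tz": 0.005,"twist": 0.0306}
    - {"tx": 0.0552,"ty": 0.0033,"tz": 0.0069,"twist": 0.0383}
    - {"tx": 0.0662,"ty": 0.0048,"tz": 0.0085,"twist": 0.046}
    - {"tx": 0.0772,"ty": 0.0065,"tz": 0.0096,"twist": 0.0536}
    - {"tx": 0.088,"ty": 0.0085,"tz": 0.01,"twist": 0.0613}

```text
t: 9.48
eef_pos: [0.526, -0.1478, 0.0434]
ee_rot: [3.142, 0.0, 0.107]
force: [-1.6, -0.4, 2.2]
width: 0.0003
gripper_force: 1.0
```

```bash
python3 - <<'E'
from plan import *
F=[]
for k in range(5):
    P,S=now();F.append(S["force"]);im=grab_frame("wrist")
g=cv2.cvtColor(im,7)
print(S["t"],np.round(P,4),np.mean(F,0).round(2),"err mm",1e3*np.round(np.array(P)-pose(3,.0245),4))
n,l,st,c=cv2.connectedComponentsWithStats((g<50).astype(np.uint8))
for i in range(1,n):
    if 500<st[i,4]<9000 and c[i][1]<260: print(np.round(c[i]),np.round(ray("wrist",c[i],.0225)[:2]*1e3,1))
E
```

```text
9.6833 [ 0.5264 -0.1478  0.0435  0.1093] [-0.    0.2   2.29] err mm [0.2 0.7 0.  0.1]
[399. 117.] [ 609.9 -169.3]
[339. 207.] [ 571. -150.]
```

Emit:
arm_command:
  commands:
    - {"tx": 0.0111,"ty": 0.0001,"tz": -0.0004,"twist": 0.0077}
    - {"tx": 0.0221,"ty": 0.0003,"tz": -0.0015,"twist": 0.0153}
    - {"tx": 0.0332,"ty": 0.0008,"tz": -0.0031,"twist": 0.023}
    - {"tx": 0.0443,"ty": 0.0015,"tz": -0.005,"twist": 0.0306}
    - {"tx": 0.0554,"ty": 0.0025,"tz": -0.0069,"twist": 0.0383}
    - {"tx": 0.0664,"ty": 0.0037,"tz": -0.0085,"twist": 0.046}
    - {"tx": 0.0775,"ty": 0.0053,"tz": -0.0096,"twist": 0.0536}
    - {"tx": 0.0885,"ty": 0.007,"tz": -0.01,"twist": 0.0613}

```text
t: 10.4
eef_pos: [0.5484, -0.1471, 0.0458]
ee_rot: [-3.142, -0.0, -0.086]
force: [0.5, 0.2, -0.8]
width: 0.0005
gripper_force: 0.0
```

Emit:
arm_command:
  commands:
    - {"tx": 0.0111,"ty": 0.0001,"tz": 0.0004,"twist": 0.0077}
    - {"tx": 0.0221,"ty": 0.0005,"tz": 0.0015,"twist": 0.0153}
    - {"tx": 0.0332,"ty": 0.0012,"tz": 0.0031,"twist": 0.023}
    - {"tx": 0.0442,"ty": 0.0021,"tz": 0.005,"twist": 0.0306}
    - {"tx": 0.0552,"ty": 0.0033,"tz": 0.0069,"twist": 0.0383}
    - {"tx": 0.0662,"ty": 0.0048,"tz": 0.0085,"twist": 0.046}
    - {"tx": 0.0772,"ty": 0.0065,"tz": 0.0096,"twist": 0.0536}
    - {"tx": 0.088,"ty": 0.0085,"tz": 0.01,"twist": 0.0613}

```text
t: 11.07
eef_pos: [0.57, -0.1512, 0.0434]
ee_rot: [3.142, 0.0, -0.279]
force: [0.4, -0.1, 1.5]
width: 0.0005
gripper_force: 1.0
```

```bash
python3 - <<'E'
from plan import *
F=[]
for k in range(5):
    P,S=now();F.append(S["force"]);im=grab_frame("wrist")
g=cv2.cvtColor(im,7)
print(S["t"],np.round(P,4),np.mean(F,0).round(2),"err mm",1e3*np.round(np.array(P)-pose(4,.0245),4))
n,l,st,c=cv2.connectedComponentsWithStats((g<50).astype(np.uint8))
for i in range(1,n):
    if 500<st[i,4]<9000 and c[i][1]<260: print(np.round(c[i]),np.round(ray("wrist",c[i],.0225)[:2]*1e3,1))
E
```

```text
11.2667 [ 0.5703 -0.1513  0.0436 -0.276 ] [ 0.17 -0.35  1.64] err mm [ 0.3  0.9  0.1 -0.3]
[339. 208.] [ 610.1 -169.7]
```

Emit:
arm_command:
  commands:
    - {"tx": 0.0111,"ty": 0.0001,"tz": -0.0004,"twist": 0.0077}
    - {"tx": 0.0221,"ty": 0.0004,"tz": -0.0015,"twist": 0.0153}
    - {"tx": 0.0332,"ty": 0.001,"tz": -0.0031,"twist": 0.023}
    - {"tx": 0.0442,"ty": 0.0018,"tz": -0.005,"twist": 0.0306}
    - {"tx": 0.0552,"ty": 0.0029,"tz": -0.0069,"twist": 0.0383}
    - {"tx": 0.0662,"ty": 0.0043,"tz": -0.0085,"twist": 0.046}
    - {"tx": 0.0772,"ty": 0.006,"tz": -0.0096,"twist": 0.0536}
    - {"tx": 0.088,"ty": 0.008,"tz": -0.01,"twist": 0.0613}

```text
t: 11.98
eef_pos: [0.5907, -0.1592, 0.0458]
ee_rot: [-3.142, -0.0, -0.471]
force: [0.1, -0.9, 0.4]
width: 0.0004
gripper_force: 0.0
```

Emit:
arm_command:
  commands:
    - {"tx": 0.0111,"ty": 0.0001,"tz": 0.0004,"twist": 0.0077}
    - {"tx": 0.0221,"ty": 0.0005,"tz": 0.0015,"twist": 0.0153}
    - {"tx": 0.0332,"ty": 0.0012,"tz": 0.0031,"twist": 0.023}
    - {"tx": 0.0442,"ty": 0.0021,"tz": 0.005,"twist": 0.0306}
    - {"tx": 0.0552,"ty": 0.0033,"tz": 0.0069,"twist": 0.0383}
    - {"tx": 0.0662,"ty": 0.0048,"tz": 0.0085,"twist": 0.046}
    - {"tx": 0.0772,"ty": 0.0065,"tz": 0.0096,"twist": 0.0536}
    - {"tx": 0.088,"ty": 0.0085,"tz": 0.01,"twist": 0.0613}

```text
t: 12.65
eef_pos: [0.6092, -0.171, 0.0434]
ee_rot: [3.142, 0.0, -0.664]
force: [-1.6, 0.9, 2.7]
width: 0.0002
gripper_force: 1.0
```

```bash
python3 - <<'E'
from plan import *
F=[]
for k in range(4):
    P,S=now();F.append(S["force"]);im=grab_frame("wrist")
print(S["t"],np.round(P,4),np.mean(F,0).round(2),"err mm",1e3*np.round(np.array(P)-pose(5,.0245),4))
E
```

```text
12.8 [ 0.6095 -0.1712  0.0435 -0.6618] [-0.42 -0.22  2.33] err mm [ 0.2  0.8 -0.  -1. ]
```

Emit:
arm_command:
  commands:
    - {"tx": 0,"ty": 0,"tz": -0.02,"twist": 0}
    - {"tx": 0,"ty": 0,"tz": -0.06,"twist": 0}
    - {"tx": 0,"ty": 0,"tz": -0.14,"twist": 0}
    - {"tx": 0,"ty": 0,"tz": -0.24,"twist": 0}
    - {"tx": 0,"ty": 0,"tz": -0.35,"twist": 0}
    - {"tx": 0,"ty": 0,"tz": -0.46,"twist": 0}
    - {"tx": 0,"ty": 0,"tz": -0.56,"twist": 0}
    - {"tx": 0,"ty": 0,"tz": -0.6,"twist": 0}

```text
t: 13.52
eef_pos: [0.6105, -0.1711, 0.1986]
ee_rot: [-3.138, -0.005, -0.661]
force: [0.8, 0.1, 0.7]
width: 0.0007
gripper_force: 0.0
```

Emit:
arm_command:
  commands:
    - {"tx": -0.05,"ty": 0,"tz": -0.05,"twist": 0}
    - {"tx": -0.15,"ty": 0,"tz": -0.1,"twist": 0}
    - {"tx": -0.25,"ty": 0,"tz": -0.1,"twist": 0}
    - {"tx": -0.35,"ty": 0,"tz": -0.1,"twist": 0}
    - {"tx": -0.45,"ty": 0,"tz": -0.1,"twist": 0}
    - {"tx": -0.5,"ty": 0,"tz": -0.1,"twist": 0}
    - {"tx": -0.5,"ty": 0,"tz": -0.1,"twist": 0}
    - {"tx": -0.5,"ty": 0,"tz": -0.1,"twist": 0}

```text
t: 14.18
eef_pos: [0.5106, -0.0938, 0.2192]
ee_rot: [-3.141, -0.001, -0.66]
force: [0.0, -0.2, 0.0]
width: 0.0002
gripper_force: 0.0
```

```bash
python3 - <<'E'
from plan import *
P,S=now();print(S["t"],np.round(P,3),np.abs(S["qd"]).max())
im=grab_frame("wrist");cv2.imwrite("pics/w3.png",im[...,::-1])
E
```

```text
14.1833 [ 0.511 -0.094  0.219 -0.66 ] 0.027576773005484032
```

View pics/w3.png

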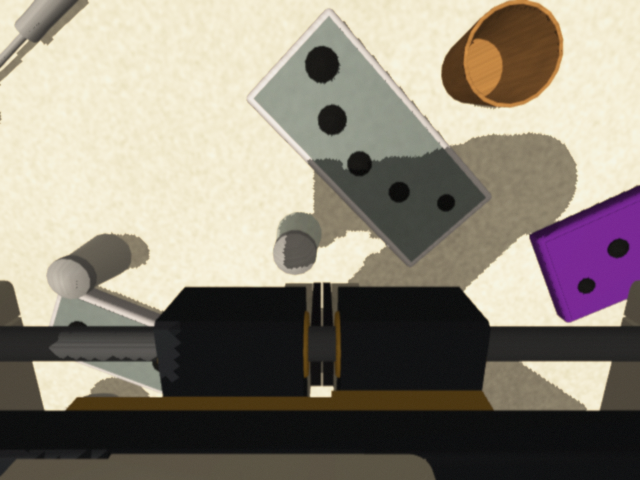

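The picture shows the control in place with all five pads visible, from pad 5 at (322,64) to pad 1 at (446,203). The cup and salt are still standing and the hand is well clear. Every pad gave about 2 N when pressed and about 0 N in the gaps, so I'm handing in.

```bash
python3 -c "
from station import *
print(job_done())"
```

```text
the job is handed in; nothing more can be done
None
```

I stroked the curved control from pad 1 to pad 5, pressing each pad about 3 mm (about 2 N) and staying low between pads. I then took the hand clear and handed the job in at about 14 s; the last wrist picture shows the control in place, though no verdict came back.

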